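Shift a welding turntable into third gear

ROBOT

A 7-joint arm with a two-finger parallel gripper is mounted at the origin on the work surface. World frame = base frame: x ahead of the robot, y to its left, z up, the work surface at z = 0. Lengths are in m, angles in rad, forces in N, time in s.
With the tool pointing down it reaches from about 0.4 to 0.85 m from the base axis. Payload 4.5 kg.
Tool frame: the origin (TCP) lies between the finger pads; the fingertips stand 19 mm ahead of it and the grasp point (between the pads) is the TCP (r.tips_ahead is the distance from the TCP to the fingertips, in m); z points along the fingers, y is the line along which they close (so a half turn about z gives the same grasp; the last joint's range is limited). The gripper opens to 88 mm and grips with 3 to 60 N. Pads are 18 mm wide; open, the fingers measure 123 mm over their backs; the gripper's body (75 mm by 187 mm) begins 45 mm behind the grasp point.
Start: joints at [1.371, 0.689, -0.195, 1.565, 0.157, 0.902, -0.215], TCP at [0.145, -0.608, 0.258] pointing down, gripper open.
Joint ranges: [-3.01, 3.01], [-0.46, 2.08], [-1.47, 1.51], [0.13, 2.56], [-1, 4.14], [0.04, 2.09], [-2.66, 2.66]. Speed limits (rad/s): [2.57, 2.57, 3.14, 3.14, 3.14, 3.14, 3.14].

INTERFACE

Orientations are given as a unit quaternion [x, y, z, w].
In Python, from plant import r, cams, models gives the robot as it stands. The module is installed in compiled form; this text tells all that it offers.
- The arm moves only by the tool jog_arm, never from a script. Its arguments are lists of equal length, an entry for each row: "turn": the turn, a rotation vector about the tool's x, y, z in rad, a list of three; "translation": the shift along the tool's x, y, z in m, a list of three; "grip": the closure, from 0 (fully open) to 1 (shut). In form: {"turn": [[ax, ay, az], ...], "translation": [[tx, ty, tz], ...], "grip": [grip, ...]}. A call has 1 to 20 rows; each row is the pose to reach, as a shift and turn from the pose commanded when the call began, along the tool's axes at that moment; what a row does not reach only later rows make up. A row lasts 1/8 s, in which the tool goes at most 62.5 mm and 10.7 degrees, less where a joint would pass 70% of its speed; a pose out of reach is approached as far as the arm can. A call with a gripper value outside its range is refused whole. The fingers move at their own pace and stop on an object; "force" is the grip in N (left out, the last holds). Time passes only in rows, so rows that repeat a pose let the fingers close. It gives the time, the measured TCP pose, the force, the opening and the grip force at its end, in the units of the state.
- r.get_state(): the state, without advancing time (a new reading comes with each control period).
- cams.snapshot(name): name is "scene" or "top" or "wrist"; returns the picture (480x640x3 uint8, red, green, blue); there is no depth.
- cams.camera_params(name): a dict with "fx", "fy", "cx", "cy" (pixels), "eye" and "orientation" of the camera in the world. Camera axes: x right, y up, looking along -z (the intrinsics and any distortion apply to the point x, -y, -z); pixel columns grow to the right and rows downward; lengths in m; the calibration is good to about 2 mm. The wrist camera is an equidistant fisheye: a pixel r from the principal point sees the ray r / f radians off the axis. A picture is of the moment at which its call begins: read the wrist's pose just before it. camera_params takes no time and is no camera call; for the wrist camera it gives the pose at the moment of the call.
- r.finish_job(): hands the job in; it is judged then, once.
Trained networks look in the newest picture that a camera, given by its name, has taken for a name from the list of things; names that differ only in an ending like _2 or _b are one class to them, and where a whole thing is asked for, a point or a joint stands for the part that bears it (a point fixed in the world has none). Each returns a list of dicts, best first, with "p" (0 to 1); they miss things now and then, are a little off and sometimes report something else, mostly with a low value. They report only what shows in the picture. A call takes as long as a camera call.
- models.find_in(camera, name): "position" ([x, y, z] in m, in world coordinates, good to about 4 mm: the middle of the surface that is visible of it).
- models.masks_of(camera, name): "pixels" (480x640 bool, what is visible of it).
- models.place_of(camera, name): "position" ([x, y, z] in m, in world coordinates, good to about 4 mm: a listed point, or the origin of a listed thing).
The state is a dict: "clock": time; "q": joint angles; "qd": joint speeds; "joint_torque": joint torques, N m; "tool_pos": TCP position; "eef_rot": TCP orientation; "contact_force": force on the tool from outside, world axes, zero at the start; "moment": the same for the moment, N m; "opening": opening from 0.0 (shut) to 1.0 (fully open); "finger_force": force on a finger pad.
Only numpy, scipy, OpenCV 4.12 (cv2) and the standard library are available. Lean on these libraries where they do the work, as an engineer would, in place of code of your own. Each camera call takes 0.05 s, during which the arm holds its last target. There are 200 camera calls.

TASK

The gearstick of the green welding turntable stands somewhere in the left-hand leg of its H-shaped gate (left and forward as seen from the robot). Push it by its red knob with the fingertips or the outside of the fingers, never gripping it: to the neutral crossbar, across to the right, then forward until it is fully home in the third slot, the one beside the three yellow dots. Push gently, do not let the stick dip into the fourth slot (right, rear) on the way, leave the other things on the bench where they stand, and finish with the hand clear of the stick.

Things in the scene. Friction and masses are not known exactly. Their poses are not given: they have to be found in the camera images.
- gearbox: Fixed green drive: housing 170 x 170 mm, 85 mm high, topped by a steel gate plate 110 x 110 mm, upper face 100 mm above the bench. Origin: centre of the housing's underside, on the bench, below the gate's centre. Own x = forward (away from the robot, yaw up to 0.35 rad), y = left, z = up. A 210 mm round faceplate with an aluminium part is centred at own x +225 mm, all below 137 mm.
- gate_center (a point): Centre of the H at the plate's top face, 100 mm above the bench; axes as the gearbox. Two legs along x, 18 mm left and right of centre, joined by one crossbar along y through the centre (neutral), inner corners rounded. Channels 16 mm wide, stick 10 mm. Slots, marked by as many dots: 1 left forward, 2 left rear, 3 right forward (yellow dots), 4 right rear.
- lever: The gearstick: a 10 mm aluminium rod with a red ball knob, 36 mm in diameter. Origin: the pivot, 30 mm above the bench inside the housing, on the line through the gate's centre; own z runs along the rod to the knob. It tilts left-right and fore-aft and stays where it is left (moving the knob takes about 2 to 5 N; the gate walls stop it). It cannot be lifted.
- knob_center (a point): Centre of the red ball knob, 165 mm from the pivot along the rod: 195 mm above the bench when upright, about 178 mm in a slot's end. From the neutral centre the knob moves about 49 mm fore or aft to a slot's end and about 41 mm left or right to a leg.
- gear_select (a joint): Left-right tilt of the stick, rad: 0 upright, positive to the right (gearbox -y). Left leg about -0.25, right leg about +0.25 (0.04 play either way).
- gear_shift (a joint): Fore-aft tilt of the stick, rad: 0 neutral, positive forward (gearbox +x). Slot ends at about +0.30 and -0.30; in the crossbar it has about 0.04 of play either way.
- tape_roll: Loose yellow roll of tape lying flat, 96 mm across, 45 mm high. Origin: centre of its underside. Bystander.
- spray_can: Loose blue spray can standing upright, 58 mm across, 140 mm high. Origin: centre of its underside. Bystander.
- clamp_block: Loose dark steel setting block 70 x 40 x 35 mm with a 16 mm brass peg rising 30 mm from its top. Origin: centre of its underside. Bystander.

How it is judged:
On the way:
1. the stick has come across the neutral crossbar to the right-hand leg (value of joint gear_select above 0.18 rad and value of joint gear_shift below 0.22 rad), for 0.05 s.
At the end, for the whole second after the job is handed in: The stick is home in slot 3: fore-aft tilt above 0.265 rad (the end is about 0.30) and left-right tilt above 0.18 rad, at rest, and every bystander within 20 mm of its start and upright (value of joint gear_select above 0.18 rad and value of joint gear_shift above 0.265 rad and velocity of joint gear_shift between -0.05 and 0.05 rad/s and distance of each of tape_roll, spray_can, clamp_block from where it was at the start of the episode below 0.02 m and angle between each of tape_roll, spray_can, clamp_block's own z axis and vertical below 0.2 rad); the robot touches nothing.
It fails at once if the stick dips into the fourth slot (right, rear) (value of joint gear_select above 0.1 rad and value of joint gear_shift below -0.15 rad).
It fails at once if the stick is gripped or shoved hard: over 35 N between fingers and stick (contact force between the fingers and lever above 35 N).
It fails at once if the tape roll is lifted, knocked or carried off (over 30 mm) (distance of tape_roll from where it was at the start of the episode above 0.03 m).
It fails at once if the spray can is lifted, knocked or carried off (over 30 mm) (distance of spray_can from where it was at the start of the episode above 0.03 m).
It fails at once if the clamp block is lifted, knocked or carried off (over 30 mm) (distance of clamp_block from where it was at the start of the episode above 0.03 m).
It also fails if it takes over 51 s, if anything falls off the work surface, if the arm or the gripper's body presses on something with over 40 N, if the wrist force passes 120 N, or if a joint passes its speed limit or range.

## Working session

There is one attempt and no reset: what is moved stays moved. The work goes in short steps, Python scripts to look and compute and a tool call to move; the robot and the scene stay as the last step left them, time stands still between calls to the robot, and variables do not carry over. Pictures are saved under pics/ and viewed, at most 10 in all, crops included, and the job is handed in when it is done.

Besides the shell and the picture viewer there is one more tool, called after "Request:" as name(argument=value, ...) on one line, values as JSON. jog_arm: Moves the arm, as the interface text tells. Its arguments: {"type":"object","properties":{"turn":{"type":"array"},"translation":{"type":"array"},"grip":{"type":"array"},"force":{"type":"number"}},"required":["turn","translation","grip"]}

```bash
mkdir -p pics; cat > h.py <<'E'
from plant import r,cams,models
import numpy as np,cv2
from scipy.spatial.transform import Rotation as R
def snap(c,f): cv2.imwrite('pics/'+f,cams.snapshot(c)[:,:,::-1])
E
python3 - <<'E'
from h import *
s=r.get_state();print(s['clock'],s['tool_pos'],R.from_quat(s['eef_rot']).as_matrix().round(3),s['opening'])
for c in ('top','scene'):
    snap(c,c+'.png')
    for n in ('gearbox','gate_center','knob_center','lever','tape_roll','spray_can','clamp_block'):
        print(c,n,[(np.round(d['position'],3),round(d['p'],2)) for d in models.place_of(c,n)[:2]])
E
```

```text
0.0 [ 0.14460064 -0.60742879  0.25690713] [[ 0.973  0.232 -0.001]
 [ 0.232 -0.973  0.002]
 [-0.    -0.002 -1.   ]] 1.001831755401282
top gearbox [(array([ 0.548, -0.047,  0.004]), 0.95)]
top gate_center [(array([ 0.55 , -0.05 ,  0.097]), 0.57)]
top knob_center [(array([ 0.52 , -0.013,  0.192]), 0.89), (array([ 0.546, -0.052,  0.101]), 0.28)]
top lever [(array([ 0.551, -0.051,  0.033]), 0.71), (array([ 0.519, -0.015,  0.188]), 0.36)]
top tape_roll [(array([ 0.577,  0.173, -0.001]), 0.96)]
top spray_can [(array([ 0.71 , -0.252,  0.002]), 0.94)]
top clamp_block [(array([ 0.573, -0.258, -0.001]), 0.64)]
scene gearbox [(array([ 0.55 , -0.049, -0.002]), 0.74)]
scene gate_center [(array([ 0.556, -0.048,  0.106]), 0.96)]
scene knob_center [(array([ 0.518, -0.015,  0.186]), 0.93), (array([ 0.556, -0.047,  0.102]), 0.15)]
scene lever [(array([ 0.576, -0.259,  0.002]), 0.32)]
scene tape_roll [(array([0.58 , 0.17 , 0.006]), 0.7)]
scene spray_can [(array([ 0.719, -0.254, -0.001]), 0.63), (array([ 0.556, -0.051,  0.104]), 0.47)]
scene clamp_block [(array([ 0.575, -0.258,  0.003]), 0.92), (array([ 0.716, -0.258, -0.005]), 0.46)]
```

View pics/top.png

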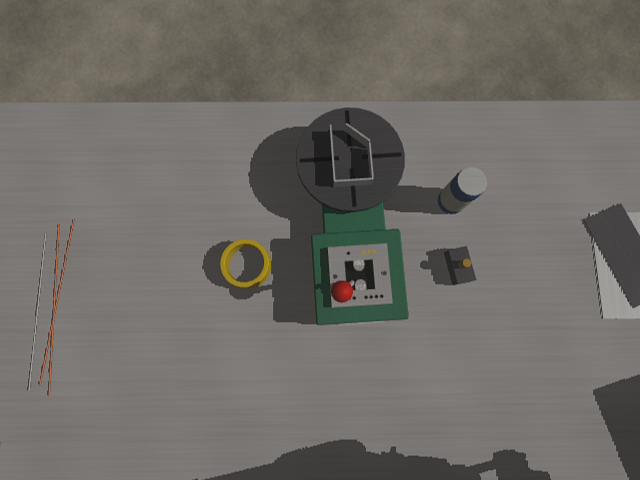

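View pics/scene.png

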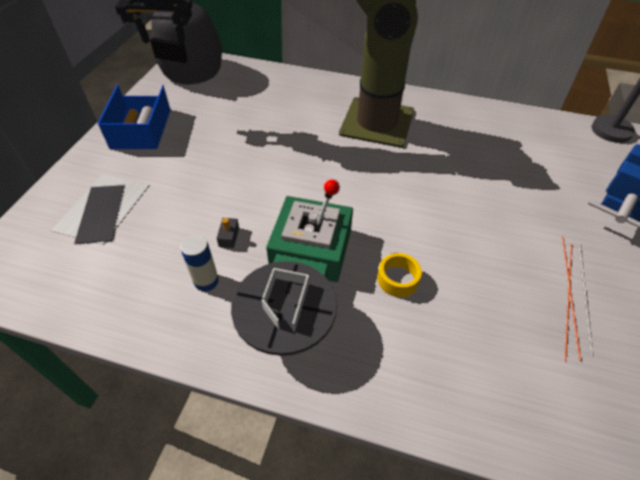

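```bash
python3 - <<'E'
from h import *
p=cams.camera_params('top');print(p)
m=models.masks_of('top','gearbox')[0]['pixels']
fx=models.masks_of('top','knob_center')[0]['pixels'];print(np.argwhere(fx).mean(0))
im=cv2.imread('pics/top.png').astype(int)
b,g,rr=im[...,0],im[...,1],im[...,2]
gm=((g>rr+15)&(g>b+10)).astype(np.uint8)
n,l,st,ce=cv2.connectedComponentsWithStats(gm);i=1+st[1:,4].argmax()
print(st[i],cv2.minAreaRect(np.argwhere(l==i)[:,::-1].astype(np.float32)))
print(cv2.minAreaRect(np.argwhere(m)[:,::-1].astype(np.float32)))
E
```

```text
{'fx': 437.8661190196814, 'fy': 437.8661190196814, 'cx': 326.5930666309044, 'cy': 231.95552666885678, 'eye': array([0.46995261, 0.01411084, 0.89742531]), 'orientation': array([-0.06855639,  0.07075711,  0.70528791, -0.70204161])}Traceback (most recent call last):
  File "<stdin>", line 3, in <module>
IndexError: list index out of range
```

The top view shows the gearbox with its housing top corners at about (312,234), (401,230), (407,318) and (317,324). The red knob is at (342,291), in the left-rear part of the gate, and the yellow dots are at (369,252). The tape is at (245,263), the can at (465,190) and the block at (460,266). The scene view agrees.

```bash
cat >> h.py <<'E'
def ray(c,u,v,z,p=None):
    p=p or cams.camera_params(c)
    d=R.from_quat(p['orientation']).apply([(u-p['cx'])/p['fx'],-(v-p['cy'])/p['fy'],-1])
    e=np.array(p['eye']);return e+d*(z-e[2])/d[2]
E
python3 - <<'E'
from h import *
P=np.array([ray('top',u,v,.085) for u,v in [(312,234),(401,230),(407,318),(317,324)]])[:,:2]
print(P,P.mean(0))
for i in range(4):
    e=P[(i+1)%4]-P[i];print(np.linalg.norm(e),np.arctan2(e[1],e[0]))
print(ray('top',351,159,.1),'plate')
im=cv2.imread('pics/top.png').astype(int)
m=(im[...,2]>120)&(im[...,1]<60)&(im[...,0]<60);c=np.argwhere(m)
print(c.mean(0),m.sum(),ray('top',c[:,1].mean(),c[:,0].mean(),.19),ray('top',c[:,1].mean(),c[:,0].mean(),.183))
E
```

```text
[[ 0.62856316  0.03877326]
 [ 0.63554992 -0.1298272 ]
 [ 0.47191856 -0.13450982]
 [ 0.46202622  0.02941934]] [ 0.54951447 -0.0490361 ]
0.1687451595910306 -1.5293803049198398
0.1636983444409847 -3.1129835503171748
0.16422736575556465 1.631068437855925
0.1667994248884977 0.05610829535129917
[ 0.77214001 -0.03637068  0.1       ] plate
[291.02369668 345.23222749] 211 [ 0.5146108  -0.01788516  0.19      ] [ 0.51505269 -0.01820176  0.183     ]
```

Request:
jog_arm(turn=[[0, 0, 0.05], [0, 0, 0.1], [0, 0, 0.15], [0, 0, 0.187], [0, 0, 0.187], [0, 0, 0.187], [0, 0, 0.187], [0, 0, 0.187], [0, 0, 0.187], [0, 0, 0.187], [0, 0, 0.187], [0, 0, 0.187], [0, 0, 0.187], [0, 0, 0.187], [0, 0, 0.187], [0, 0, 0.187], [0, 0, 0.187]], translation=[[0.03, -0.033, 0], [0.06, -0.066, 0], [0.09, -0.1, 0], [0.12, -0.133, 0], [0.15, -0.166, 0], [0.18, -0.2, 0], [0.21, -0.233, 0], [0.24, -0.266, 0], [0.27, -0.3, 0], [0.3, -0.333, 0], [0.33, -0.366, 0], [0.36, -0.4, 0], [0.39, -0.433, 0], [0.42, -0.466, 0], [0.452, -0.5, 0], [0.452, -0.5, 0], [0.452, -0.5, 0]], grip=[1, 1, 1, 1, 1, 1, 1, 1, 1, 1, 1, 1, 1, 1, 1, 1, 1])

```text
clock: 2.98
tool_pos: [0.4682, -0.0175, 0.2576]
eef_rot: [1.0, 0.023, -0.0, 0.0]
contact_force: [-0.7, -0.3, -0.7]
opening: 0.003
finger_force: 0.0
```

```bash
cat >> h.py <<'E'
C=np.array([.550,-.049]);Y=.047
def own(p): p=np.array(p)[:2]-C; return np.array([p[0]*np.cos(Y)+p[1]*np.sin(Y),-p[0]*np.sin(Y)+p[1]*np.cos(Y)])
def stat():
    s=r.get_state();M=R.from_quat(s['eef_rot']).as_matrix()
    print(s['clock'],'tcp',np.round(s['tool_pos'],4),'own',own(s['tool_pos']).round(4),'yaw',np.arctan2(M[1,0],M[0,0]).round(3),'zt',M[:,2].round(3),'F',np.round(s['contact_force'],1),s['opening'])
def knob():
    for c in ('scene','top','wrist'):
        cams.snapshot(c)
        for d in models.place_of(c,'knob_center')[:1]: print(c,np.round(d['position'],3),own(d['position']).round(4),round(d['p'],2))
E
python3 - <<'E'
from h import *
stat();knob();snap('wrist','w1.png')
for n in ('gate_center','gearbox'): print([(d['position'],d['p']) for d in models.place_of('wrist',n)[:1]])
E
```

```text
2.975 tcp [ 0.4682 -0.0175  0.2576] own [-0.0803  0.0353] yaw 0.047 zt [-0.001 -0.001 -1.   ] F [-0.7 -0.3 -0.7] 0.0034836652513223127
scene [ 0.521 -0.014  0.189] [-0.0274  0.0362] 0.87
top [ 0.577  0.174 -0.001] [0.0371 0.221 ] 0.32
wrist [ 0.515 -0.011  0.187] [-0.0336  0.0395] 0.73
[([0.5506, -0.0481, 0.0986], 0.77)]
[]
```

View pics/w1.png

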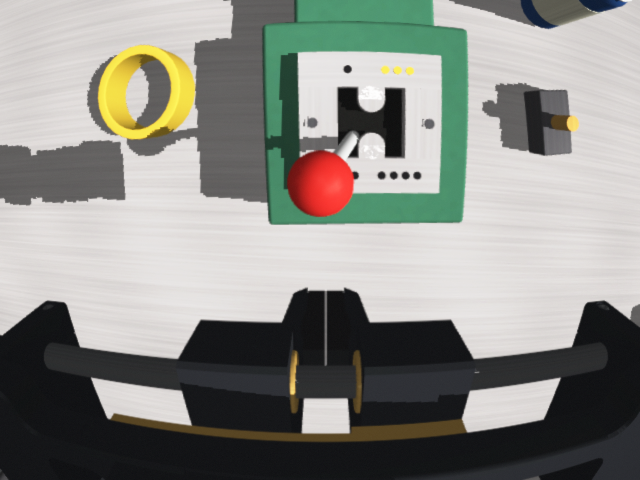

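The wrist view shows the knob at (320,183), tilted left and rearward. The crossbar runs between the two white tongues, the yellow dots are at front right (397,70), and the closed fingers are directly behind the knob. I'll lower the hand and push forward partway.

Request:
jog_arm(turn=[[0, 0, 0], [0, 0, 0], [0, 0, 0], [0, 0, 0], [0, 0, 0], [0, 0, 0], [0, 0, 0], [0, 0, 0], [0, 0, 0], [0, 0, 0], [0, 0, 0], [0, 0, 0], [0, 0, 0]], translation=[[0, 0, 0.03], [0, 0, 0.06], [0, 0, 0.069], [0, 0, 0.069], [0.008, 0, 0.069], [0.014, 0, 0.069], [0.018, 0, 0.069], [0.022, 0, 0.069], [0.026, 0, 0.069], [0.03, 0, 0.069], [0.034, 0, 0.069], [0.038, 0, 0.069], [0.038, 0, 0.069]], grip=[1, 1, 1, 1, 1, 1, 1, 1, 1, 1, 1, 1, 1])

```text
clock: 5.05
tool_pos: [0.5072, -0.015, 0.1887]
eef_rot: [1.0, 0.023, 0.0, -0.0]
contact_force: [-2.2, 0.1, 0.9]
opening: 0.006
finger_force: 0.7
```

```bash
python3 - <<'E'
from h import *
stat();knob();snap('wrist','w2.png')
E
```

```text
5.05 tcp [ 0.5072 -0.015   0.1887] own [-0.0412  0.036 ] yaw 0.047 zt [ 0.001  0.    -1.   ] F [-2.2  0.1  0.9] 0.005726099031872835
scene [ 0.715 -0.254 -0.004] [ 0.1553 -0.2124] 0.62
wrist [ 0.531 -0.012  0.19 ] [-0.0168  0.0377] 0.93
```

View pics/w2.png

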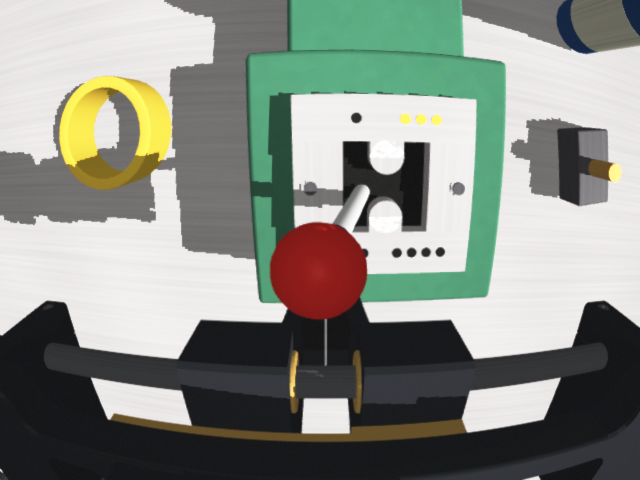

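The fingers are against the knob at about (318,270), and it is moving forward. It needs about 15 mm more.

Request:
jog_arm(turn=[[0, 0, 0], [0, 0, 0], [0, 0, 0], [0, 0, 0], [0, 0, 0], [0, 0, 0]], translation=[[0.003, 0, 0], [0.006, 0, 0], [0.009, 0, 0], [0.012, 0, 0], [0.015, 0, 0], [0.015, 0, 0]], grip=[1, 1, 1, 1, 1, 1])

```text
clock: 6.15
tool_pos: [0.522, -0.0144, 0.1887]
eef_rot: [1.0, 0.023, 0.0, 0.0]
contact_force: [-2.0, 0.3, 1.9]
opening: 0.003
finger_force: 0.7
```

```bash
python3 - <<'E'
from h import *
stat();knob();knob()
E
```

```text
6.15 tcp [ 0.522  -0.0144  0.1887] own [-0.0263  0.0359] yaw 0.047 zt [ 0.001 -0.    -1.   ] F [-2.   0.3  1.9] 0.002816541841563611
scene [ 0.554 -0.01   0.192] [0.0057 0.0386] 0.71
wrist [ 0.547 -0.009  0.19 ] [-0.001   0.0401] 0.82
scene [ 0.553 -0.011  0.192] [0.005  0.0377] 0.81
wrist [ 0.547 -0.008  0.193] [-0.0011  0.0413] 0.62
```

Request:
jog_arm(turn=[[0, 0, 0], [0, 0, 0], [0, 0, 0], [0, 0, 0], [0, 0, 0], [0, 0, 0], [0, 0, 0], [0, 0, 0], [0, 0, 0]], translation=[[-0.012, 0, 0], [-0.024, 0, 0], [-0.024, -0.02, 0], [-0.024, -0.04, 0], [-0.024, -0.058, 0], [-0.01, -0.058, 0], [0.01, -0.058, 0], [0.028, -0.058, 0], [0.028, -0.058, 0]], grip=[1, 1, 1, 1, 1, 1, 1, 1, 1])

```text
clock: 7.88
tool_pos: [0.5471, 0.0446, 0.1887]
eef_rot: [1.0, 0.023, 0.0, 0.0]
contact_force: [-0.2, -0.3, -0.1]
opening: 0.006
finger_force: 0.0
```

```bash
python3 - <<'E'
from h import *
stat();knob();snap('wrist','w3.png')
E
```

```text
7.875 tcp [0.5471 0.0446 0.1887] own [0.0015 0.0936] yaw 0.046 zt [ 0.001 -0.    -1.   ] F [-0.2 -0.3 -0.1] 0.005530730867347285
scene [ 0.551 -0.01   0.191] [0.0029 0.0389] 0.55
wrist [ 0.548 -0.008  0.19 ] [-0.0004  0.0409] 0.62
```

View pics/w3.png

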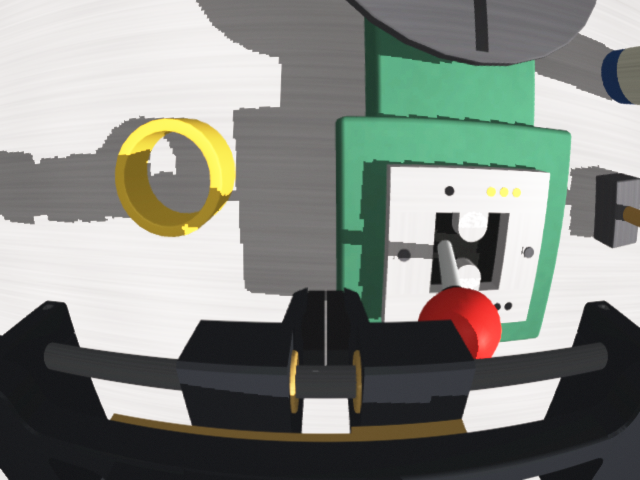

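The rod enters the gate at (445,245), in line with the crossbar, so the stick is in neutral. The fingers are to the left of the knob. Next I push right, in stages.

Request:
jog_arm(turn=[[0, 0, 0], [0, 0, 0], [0, 0, 0], [0, 0, 0], [0, 0, 0], [0, 0, 0], [0, 0, 0], [0, 0, 0], [0, 0, 0], [0, 0, 0]], translation=[[0, 0.008, 0], [0, 0.012, 0], [0, 0.016, 0], [0, 0.02, 0], [0, 0.024, 0], [0, 0.028, 0], [0, 0.032, 0], [0, 0.036, 0], [0, 0.04, 0], [0, 0.04, 0]], grip=[1, 1, 1, 1, 1, 1, 1, 1, 1, 1])

```text
clock: 9.48
tool_pos: [0.5488, 0.0042, 0.1887]
eef_rot: [1.0, 0.023, 0.0, 0.0]
contact_force: [0.9, 1.2, 1.5]
opening: 0.011
finger_force: 0.7
```

```bash
python3 - <<'E'
from h import *
stat();knob()
E
```

```text
9.475 tcp [0.5488 0.0042 0.1887] own [0.0013 0.0532] yaw 0.046 zt [ 0.    -0.001 -1.   ] F [0.9 1.2 1.5] 0.011012028743203034
scene [ 0.549 -0.028  0.19 ] [0.0004 0.0209] 0.53
```

Request:
jog_arm(turn=[[0, 0, 0], [0, 0, 0], [0, 0, 0], [0, 0, 0], [0, 0, 0], [0, 0, 0], [0, 0, 0], [0, 0, 0], [0, 0, 0], [0, 0, 0], [0, 0, 0], [0, 0, 0], [0, 0, 0]], translation=[[0, 0.004, 0], [0, 0.008, 0], [0, 0.012, 0], [0, 0.016, 0], [0, 0.02, 0], [0, 0.024, 0], [0, 0.028, 0], [0, 0.032, 0], [0, 0.036, 0], [0, 0.04, 0], [0, 0.044, 0], [0, 0.048, 0], [0, 0.048, 0]], grip=[1, 1, 1, 1, 1, 1, 1, 1, 1, 1, 1, 1, 1])

```text
clock: 11.4
tool_pos: [0.5509, -0.0436, 0.1886]
eef_rot: [1.0, 0.023, -0.0, 0.0]
contact_force: [0.4, 0.8, 0.1]
opening: 0.004
finger_force: 0.3
```

```bash
python3 - <<'E'
from h import *
stat();knob()
E
```

```text
11.4 tcp [ 0.5509 -0.0436  0.1886] own [0.0012 0.0053] yaw 0.046 zt [-0. -0. -1.] F [0.4 0.8 0.1] 0.003938694937553335
scene [ 0.557 -0.078  0.191] [ 0.0052 -0.0289] 0.58
wrist [ 0.55  -0.077  0.194] [-0.0016 -0.028 ] 0.58
```

Request:
jog_arm(turn=[[0, 0, 0], [0, 0, 0], [0, 0, 0], [0, 0, 0], [0, 0, 0]], translation=[[0, 0.003, 0], [0, 0.006, 0], [0, 0.009, 0], [0, 0.012, 0], [0, 0.012, 0]], grip=[1, 1, 1, 1, 1])

```text
clock: 12.32
tool_pos: [0.5515, -0.0555, 0.1887]
eef_rot: [1.0, 0.023, 0.0, 0.0]
contact_force: [-0.0, 2.0, -0.5]
opening: 0.002
finger_force: 0.4
```

```bash
python3 - <<'E'
from h import *
stat();knob()
E
```

```text
12.325 tcp [ 0.5515 -0.0555  0.1887] own [ 0.0012 -0.0066] yaw 0.046 zt [ 0. -0. -1.] F [-0.   2.  -0.5] 0.0018419853870694075
scene [ 0.555 -0.089  0.188] [ 0.0034 -0.0398] 0.78
wrist [ 0.552 -0.087  0.192] [-0.0001 -0.0382] 0.75
```

Request:
jog_arm(turn=[[0, 0, 0], [0, 0, 0], [0, 0, 0], [0, 0, 0], [0, 0, 0], [0, 0, 0], [0, 0, 0], [0, 0, 0]], translation=[[0, -0.01, 0], [0, -0.018, 0], [-0.025, -0.018, 0], [-0.05, -0.018, 0], [-0.055, -0.018, 0.005], [-0.055, 0.01, 0.005], [-0.055, 0.034, 0.005], [-0.055, 0.034, 0.005]], grip=[1, 1, 1, 1, 1, 1, 1, 1])

```text
clock: 13.62
tool_pos: [0.4991, -0.0933, 0.1835]
eef_rot: [1.0, 0.022, 0.001, 0.001]
contact_force: [0.1, 0.5, 0.5]
opening: 0.006
finger_force: 0.0
```

```bash
python3 - <<'E'
from h import *
stat();knob();snap('wrist','w4.png')
E
```

```text
13.625 tcp [ 0.4991 -0.0933  0.1835] own [-0.0529 -0.0418] yaw 0.043 zt [ 0.001 -0.001 -1.   ] F [0.1 0.5 0.5] 0.006222468479124825
scene [ 0.554 -0.088  0.191] [ 0.0025 -0.0391] 0.9
top [ 0.554 -0.089  0.194] [ 0.0021 -0.0401] 0.64
wrist [ 0.553 -0.089  0.193] [ 0.0014 -0.0404] 0.98
```

View pics/w4.png

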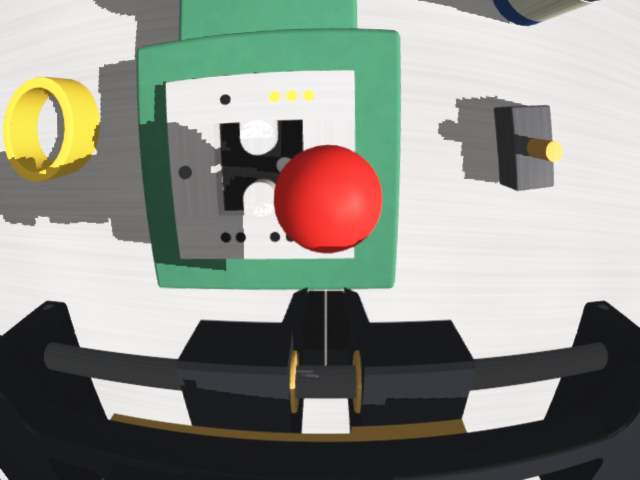

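The knob, at (328,198), is now in the right-hand leg at neutral with the fingers directly behind it. Now I push forward.

Request:
jog_arm(turn=[[0, 0, 0], [0, 0, 0], [0, 0, 0], [0, 0, 0], [0, 0, 0], [0, 0, 0], [0, 0, 0], [0, 0, 0], [0, 0, 0], [0, 0, 0], [0, 0, 0], [0, 0, 0], [0, 0, 0], [0, 0, 0], [0, 0, 0], [0, 0, 0]], translation=[[0.012, 0, 0], [0.02, 0, 0], [0.024, 0, 0], [0.028, 0, 0], [0.032, 0, 0], [0.036, 0, 0], [0.04, 0, 0], [0.044, 0, 0], [0.048, 0, 0], [0.052, 0, 0], [0.056, 0, 0], [0.06, 0, 0], [0.064, 0, 0], [0.067, 0, 0], [0.07, 0, 0], [0.07, 0, 0]], grip=[1, 1, 1, 1, 1, 1, 1, 1, 1, 1, 1, 1, 1, 1, 1, 1])

```text
clock: 15.98
tool_pos: [0.568, -0.0885, 0.1835]
eef_rot: [1.0, 0.023, -0.0, 0.0]
contact_force: [-2.9, -0.9, -2.0]
opening: 0.003
finger_force: 1.3
```

```bash
python3 - <<'E'
from h import *
stat();knob()
E
```

```text
15.975 tcp [ 0.568  -0.0885  0.1835] own [ 0.0162 -0.0403] yaw 0.047 zt [-0. -0. -1.] F [-2.9 -0.9 -2. ] 0.003148273760831646
scene [ 0.597 -0.086  0.185] [ 0.0453 -0.0394] 0.51
wrist [ 0.593 -0.084  0.183] [ 0.0409 -0.0367] 0.7
```

Nearly home. I'll go on in small steps until the force rises.

Request:
jog_arm(turn=[[0, 0, 0], [0, 0, 0], [0, 0, 0], [0, 0, 0], [0, 0, 0]], translation=[[0.0015, 0, 0], [0.003, 0, 0], [0.0045, 0, 0], [0.006, 0, 0], [0.006, 0, 0]], grip=[1, 1, 1, 1, 1])

```text
clock: 16.9
tool_pos: [0.5746, -0.0881, 0.1839]
eef_rot: [1.0, 0.023, 0.0, 0.0]
contact_force: [-4.6, -0.8, -2.4]
opening: 0.003
finger_force: 1.6
```

```bash
python3 - <<'E'
from h import *
stat();knob()
E
```

```text
16.9 tcp [ 0.5746 -0.0881  0.1839] own [ 0.0227 -0.0402] yaw 0.047 zt [ 0.001 -0.    -1.   ] F [-4.6 -0.8 -2.4] 0.0029071111465430767
scene [ 0.604 -0.086  0.184] [ 0.0517 -0.0392] 0.79
wrist [ 0.6   -0.085  0.182] [ 0.048  -0.0387] 0.62
```

Request:
jog_arm(turn=[[0, 0, 0], [0, 0, 0], [0, 0, 0]], translation=[[0.001, 0, 0], [0.002, 0, 0], [0.002, 0, 0]], grip=[1, 1, 1])

```text
clock: 17.58
tool_pos: [0.576, -0.088, 0.1836]
eef_rot: [1.0, 0.023, -0.0, 0.0]
contact_force: [-2.9, -0.3, -1.9]
opening: 0.004
finger_force: 1.7
```

Request:
jog_arm(turn=[[0, 0, 0], [0, 0, 0], [0, 0, 0]], translation=[[0.001, 0, 0], [0.002, 0, 0], [0.002, 0, 0]], grip=[1, 1, 1])

```text
clock: 17.95
tool_pos: [0.577, -0.088, 0.1834]
eef_rot: [1.0, 0.023, -0.001, 0.0]
contact_force: [-5.0, -1.3, -2.0]
opening: 0.005
finger_force: 2.8
```

Request:
jog_arm(turn=[[0, 0, 0], [0, 0, 0]], translation=[[0.001, 0, 0], [0.0015, 0, 0]], grip=[1, 1])

```text
clock: 18.2
tool_pos: [0.5775, -0.088, 0.1833]
eef_rot: [1.0, 0.023, -0.002, 0.0]
contact_force: [-8.5, -1.7, -0.3]
opening: 0.008
finger_force: 3.9
```

The force has risen to 8.5 N and the tool has stopped moving, so the stick is at the end of the slot. I'll back off and check.

Request:
jog_arm(turn=[[0, 0, 0], [0, 0, 0], [0, 0, 0], [0, 0, 0], [0, 0, 0], [0, 0, 0], [0, 0, 0], [0, 0, 0]], translation=[[-0.01, 0, 0], [-0.03, 0, 0], [-0.06, 0, 0], [-0.09, 0, -0.01], [-0.12, 0, -0.04], [-0.13, 0, -0.07], [-0.13, 0, -0.07], [-0.13, 0, -0.07]], grip=[1, 1, 1, 1, 1, 1, 1, 1])

```text
clock: 19.2
tool_pos: [0.4511, -0.0936, 0.2539]
eef_rot: [1.0, 0.024, 0.002, 0.0]
contact_force: [-0.4, -0.0, 0.1]
opening: 0.005
finger_force: 0.0
```

```bash
python3 - <<'E'
from h import *
stat();knob();snap('wrist','w5.png')
for n in ('tape_roll','spray_can','clamp_block'):
    print(n,[np.round(d['position'],3) for d in models.place_of('top',n)[:1]])
E
```

```text
19.2 tcp [ 0.4511 -0.0936  0.2539] own [-0.1009 -0.0399] yaw 0.047 zt [ 0.003 -0.    -1.   ] F [-0.4 -0.   0.1] 0.00488434081111634
scene [ 0.607 -0.087  0.182] [ 0.0554 -0.0408] 0.66
top [ 0.606 -0.086  0.186] [ 0.054  -0.0401] 0.93
tape_roll [array([ 0.579,  0.175, -0.002])]
spray_can [array([ 0.711, -0.254,  0.003])]
clamp_block [array([ 0.574, -0.258,  0.002])]
```

View pics/w5.png

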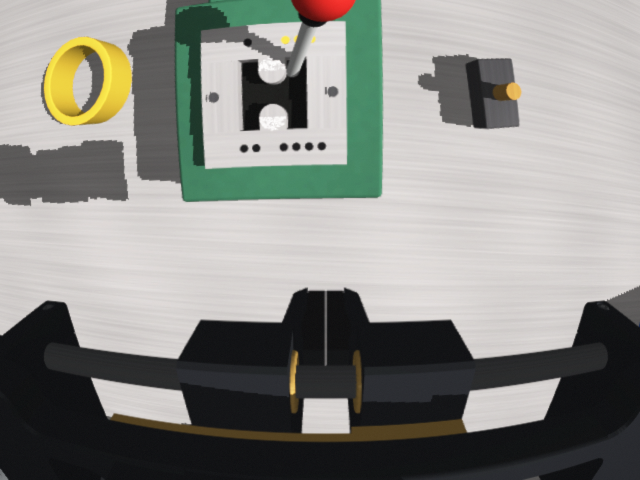

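The rod, at (295,68), is at the front end of the right-hand leg beside the yellow dots, and the knob is about 54 mm forward of centre. The hand is clear and the bystanders have not moved.

```bash
python3 -c "
from h import *
print(r.finish_job())"
```

```text
the job is handed in; nothing more can be done
None
```

I pushed the stick across neutral into slot 3 until it met the end stop (wrist force about 8.5 N at most in the readings), the hand is clear, the tape roll, can and block measure within a few mm of where they started, and the job is handed in at about 19 s; the hand-in gave no verdict.

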